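Push the blank home and clamp it through the guard window

TASK

Clamp the wooden blank in the guarded jig: push the blank along its channel by its front end until it is fully home against the stop, then reach down through the window in the top of the guard and press the clamp lever fully down onto it, and withdraw. Only push and press: do not pick up or lift the blank, do not touch the guard at any time, and leave the things around the jig alone.

Things in the scene. Friction and masses are not known exactly. Their poses are not given: they have to be found in the camera images.
- jig: The fixed clamping jig: aluminium base plate 250 x 170 x 10 mm on the bench, with a channel, an end stop and a guarded clamp. Origin on the bench surface; +x is the direction in which the blank is pushed (away from the robot, give or take its yaw), +y to the left of that, z up. The base plate spans x -120 to +130, y -85 to +85. All 'jig x, y' below are in mm in this frame.
- guard: The guard, fixed over the jig's rear part, same origin and axes as the jig: grey steel top on four corner posts, clear plastic sides and upper front. It spans jig x -20 to +130, y -75 to +75; its top is 132 mm above the bench. Below 70 mm its front is open so that the blank passes in. Fingers must be closed to pass the window. It must not be touched.
- window (a point): Centre of the window in the guard's top, 130 mm above the bench, at jig x +50, y 0. The clear opening is 80 mm along jig x and 100 mm along jig y, with a rolled rim 6 mm thick. Axes as the jig.
- lever_pad (a point): Centre of the top of the black round thumb pad (32 mm across) on the clamp lever, below the window. Raised, it is about 117 mm above the bench at jig x about +58; pressed fully down it is about 95 mm above the bench at jig x about +50.
- lever (a joint): Clamp lever's angle in rad: 0 raised, grows as the pad is pressed down; its rubber foot meets the blank's top at about 0.35 (end stop 0.36). Starts at 0 to 0.08. Hinged 83 mm above the bench at jig x +115, behind the pad; stiff by friction (3 to 4 N on the pad moves it), it stays where it is left. Pressed before the blank is home, its foot blocks the channel.
- block: The wooden blank, a plain loose block 160 x 42 x 38 mm, lying lengthwise in the channel on the base plate (underside 10 mm, top 48 mm above the bench). Origin at the centre of its underside, +x along its length towards the stop. It starts 25 to 45 mm short of the stop; home, its origin is at jig x -30 and its front end at jig x -110, 90 mm in front of the guard.
- block_front (a point): Centre of the blank's front end face (the end nearer the robot, 42 x 38 mm), 29 mm above the bench: the face to push.
- screwdriver: Loose red-handled screwdriver, 235 x 33 x 30 mm, lying on the bench to the left of the jig; leave it alone. Origin at the centre of its underside, x along its length.
- tape: Loose tape measure, 36 x 91 x 68 mm, standing on the bench to the right of the jig; leave it alone. Origin at the centre of its underside.
- jar: Loose screw jar with a black lid, 60 mm across, 76 mm high, standing to the right of the jig's rear; leave it alone. Origin at the centre of its underside.
- stop (a point): Middle of the stop's face at the far end of the channel, at jig x +50, y 0, 29 mm above the bench, hidden under the guard. The channel is 47 mm wide, centred on y = 0, between two steel rails (tops 28 mm above the bench) that end towards the robot in short flared lead-ins at jig x -68.
Not all that is in view belongs to the job. Of the things like the block, leave any that is blue; of the rest the smaller one is meant.

How it is judged (in metres and radians):
On the way, in this order (a step that is already met when the one before it is completed fails the run):
1. the blank is home against the stop, with the lever still up (x of block in the frame of jig above -0.034 m and value of joint lever below 0.15 rad), for 0.2 s.
2. the fingers press the lever fully down (value of joint lever above 0.32 rad and contact force between the fingers and lever above 0.5 N), for 0.05 s.
At the end, for the whole second after the job is handed in: The blank lies flat in the channel at rest, within 4 mm of the stop, and the lever is down on it (above 0.32 rad, the foot within about 2 mm of the blank's top), held there by its own friction (value of joint lever above 0.32 rad and x of block in the frame of jig above -0.034 m and z of block in the frame of jig below 0.014 m and angle between the x axis of block and the x axis of jig, either way round below 0.06 rad and linear speed of block below 0.01 m/s); the robot touches nothing.
It fails at once if the robot touches the guard (contact force between any of the arm, the fingers and guard above 0.3 N).
It fails at once if the blank is lifted or tipped up (z of block in the frame of jig above 0.02 m or angle between block's own z axis and vertical above 0.12 rad).
It fails at once if the screwdriver, tape measure or jar is moved (distance of any of screwdriver, tape, jar from where it was at the start of the episode above 0.015 m).
It also fails if it takes over 45 s, if anything falls off the work surface, if the arm or the gripper's body presses on something with over 40 N, if the wrist force passes 120 N, or if a joint passes its speed limit or range.

ROBOT

A 6-joint arm with a two-finger parallel gripper is mounted at the origin on a cart in front of the work surface, level with it; the furniture and walls round the work are solid. World frame = base frame: x ahead of the robot, y to its left, z up, the work surface at z = 0. Lengths are in mm, angles in rad, forces in N, time in s.
With the tool pointing down it reaches from about 275 to 825 mm from the base axis. Payload 5.2 kg.
Tool frame: the origin (TCP) lies at the very end of the fingers, on their centre line; the grasp point (between the pads) lies 19 mm behind it; z points along the fingers, y is the direction in which the jaws open and shut (so a half turn about z gives the same grasp; the last joint's range is limited). The gripper opens to 93 mm and grips with 3 to 60 N. Pads are 15 mm wide; open, the fingers measure 128 mm over their backs; the gripper's body (75 mm by 188 mm) begins 65 mm behind the grasp point.
Start: joints at [1.109, 0.259, 1.535, -0, 1.348, -0.203], TCP at [140.734, 531.694, 218.653] pointing down, gripper open.
Joint ranges: [-3.14, 3.14], [-0.91, 2.08], [0.19, 2.58], [-1.22, 4.36], [0.22, 2.71], [-3.12, 3.12]. Speed limits (rad/s): [2.57, 2.57, 3.14, 3.14, 3.14, 3.14].

INTERFACE

Orientations are given as [roll, pitch, yaw] about the fixed x, y, z axes, in that order (R = Rz(yaw) Ry(pitch) Rx(roll)).
In Python, from bench import robot gives the robot as it stands. The module is installed in compiled form; this text tells all that it offers. Calls block until the motion is done:
- robot.move_ptp(position, orientation): joint-space move of the TCP to a pose.
- robot.move_linear(position, ori=None, speed=150, f_stop=None): straight line of the TCP; ori=None keeps the orientation; speed is the mean speed in mm/s. With f_stop (N) it stops when the force on the tool has changed by that much, and returns True; else False.
- robot.move_j(angles): joint-space move.
- robot.move_gripper(opening): opening from 0.0 (shut) to 1.0 (fully open); the grip force is fixed at half the most; returns when the fingers have stopped.
- robot.sleep(seconds).
- robot.inverse_kinematics(position, orientation): joint angles nearest the present ones, or None.
- robot.get_image(name): name is "side" or "top" or "wrist"; returns a dict with "img" (420x560x3 uint8, blue, green, red), "fovy" (degrees; the focal length in pixels is half the picture's height over the tangent of half this angle, whatever the lens; pixels are square), "cx", "cy" (the principal point, pixels), "eye" and "orientation" of the camera in the world. Camera axes: x right, y down, z forward; pixel columns grow to the right and rows downward; lengths in mm; the calibration is good to about 2 mm. A picture is of the moment at which its call begins. There is no depth.
A pose or a line that the arm cannot do raises robot.MotionError and nothing moves.
- robot.hand_in(): hands the job in, once; it reports no verdict.
Readings, each from a call of its own:
- robot.current_t(): time.
- robot.current_qpos(): joint angles.
- robot.current_joint_vel(): joint speeds.
- robot.current_joint_efforts(): joint torques, N m.
- robot.current_tcp_pos(): TCP position.
- robot.current_eef_rot(): TCP orientation.
- robot.current_contact_force(): force on the tool from outside, world axes, zero at the start.
- robot.current_ft_torque(): the same for the moment, N m.
- robot.current_gripper_width(): opening from 0.0 (shut) to 1.0 (fully open).
Only numpy, scipy, OpenCV 4.12 (cv2) and the standard library are available. Lean on these libraries where they do the work, as an engineer would, in place of code of your own. Each camera call takes 0.05 s, during which the arm holds its last target.

## Working session

There is one attempt and no reset: what is moved stays moved. The work goes in short steps, each a Python script; the robot and the scene stay as the last script left them, time stands still between calls to the robot, and variables do not carry over. Pictures are saved under pics/ and viewed, and the job is handed in when it is done.

```bash
mkdir -p pics; python3 - <<'E'
from bench import robot
import cv2,pickle
for n in ["side","top","wrist"]:
    d=robot.get_image(n); cv2.imwrite(f"pics/{n}0.png",d["img"]); pickle.dump(d,open(f"{n}0.pkl","wb"))
    print(n,{k:v for k,v in d.items() if k!="img"})
print(robot.current_t(),robot.current_tcp_pos(),robot.current_eef_rot(),robot.current_gripper_width())
E
```

```text
side {'fovy': 57.713873249835366, 'cx': 275.84513817594734, 'cy': 205.9418200885987, 'eye': array([ 589.75147171, -540.40750117,  733.89852986]), 'orientation': array([-2.3953185 , -0.00896144,  0.03713739])}
top {'fovy': 52.601448753881726, 'cx': 272.6264202665645, 'cy': 209.85994336906313, 'eye': array([ 490.96443686,   29.67988405, 1210.24190296]), 'orientation': array([-3.06489988,  0.00567742, -1.58253802])}
wrist {'fovy': 65.50352372217655, 'cx': 281.60972910016835, 'cy': 207.74204472142722, 'eye': array([ 60.60885871, 552.50074256, 382.8468195 ]), 'orientation': array([2.84044415e+00, 1.18797620e-03, 1.31268698e+00])}
0.15 [140.56002584 531.31856333 218.03552226] [-3.14023755e+00 -2.56999342e-04  2.88275862e+00] 0.9982341631819547
```

View pics/top0.png

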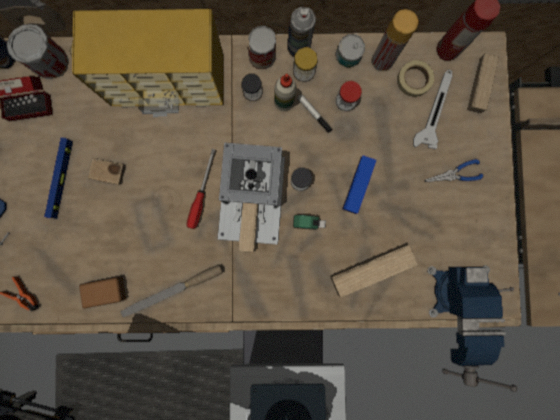

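View pics/side0.png

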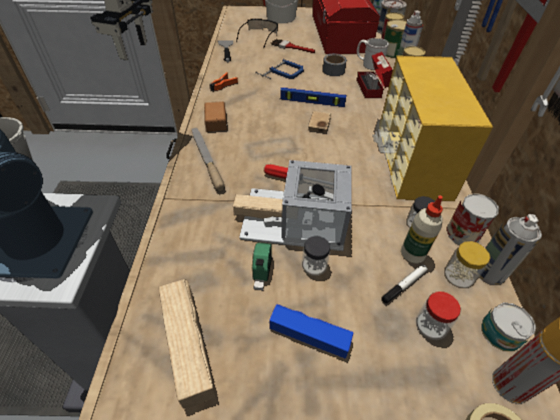

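View pics/wrist0.png

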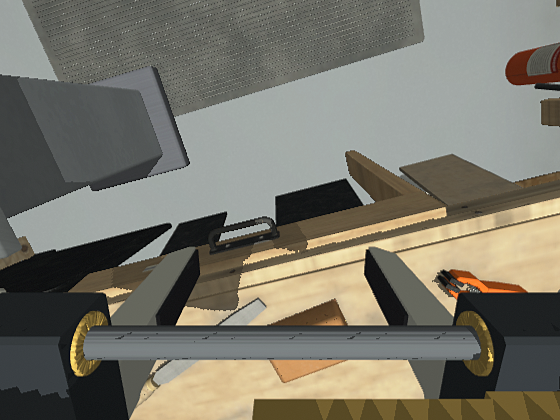

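```bash
cat > h.py <<'E'
import numpy as np,cv2,pickle
from scipy.spatial.transform import Rotation as R
def ray(d,u,v):
    f=d["img"].shape[0]/2/np.tan(np.radians(d["fovy"]/2))
    r=R.from_euler("xyz",d["orientation"]).as_matrix()@np.array([(u-d["cx"])/f,(v-d["cy"])/f,1])
    return np.array(d["eye"]),r
def plane(d,u,v,z):
    e,r=ray(d,u,v); return e+r*(z-e[2])/r[2]
def proj(d,p):
    f=d["img"].shape[0]/2/np.tan(np.radians(d["fovy"]/2))
    c=R.from_euler("xyz",d["orientation"]).as_matrix().T@(np.array(p)-d["eye"])
    return d["cx"]+f*c[0]/c[2],d["cy"]+f*c[1]/c[2]
E
python3 - <<'E'
from h import *
d=pickle.load(open("top0.pkl","rb"));cv2.imwrite("pics/top0c.png",cv2.resize(d["img"][130:260,180:340],None,fx=4.6,fy=4.6,interpolation=cv2.INTER_CUBIC))
d=pickle.load(open("side0.pkl","rb"));cv2.imwrite("pics/side0c.png",cv2.resize(d["img"][150:290,220:370],None,fx=4.2,fy=4.2,interpolation=cv2.INTER_CUBIC))
E
```

```text
(no output)
```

View pics/top0c.png

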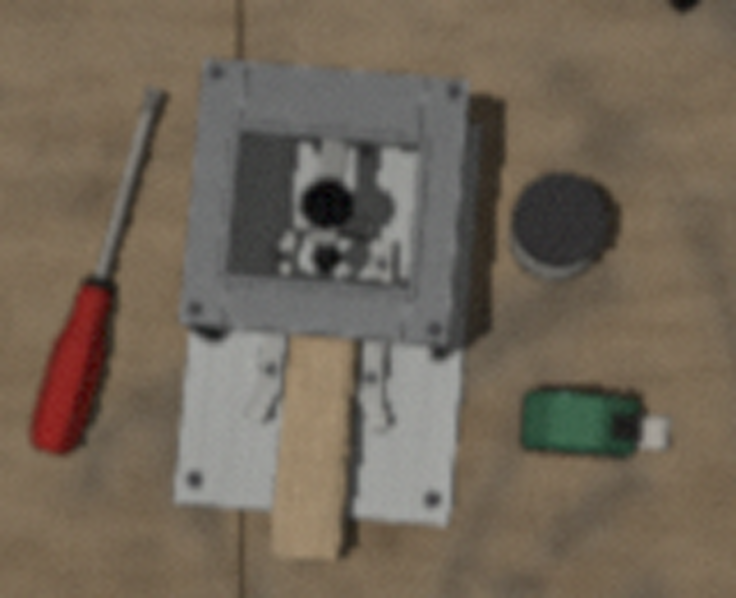

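View pics/side0c.png

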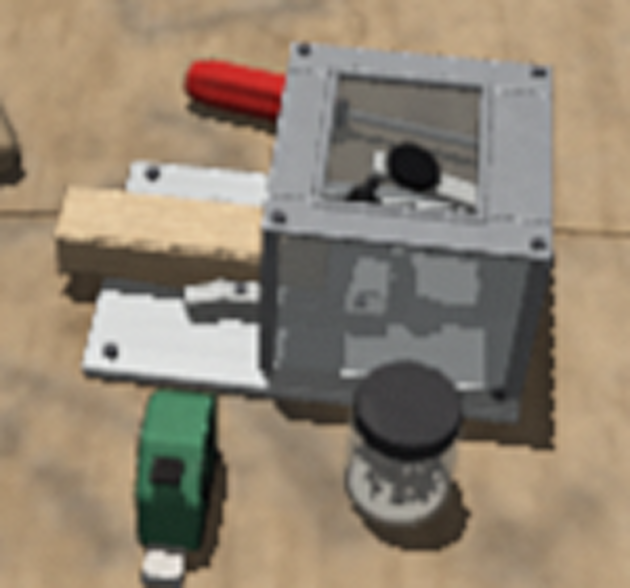

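```bash
cat > meas.py <<'E'
from h import *
t=pickle.load(open("top0.pkl","rb"));s=pickle.load(open("side0.pkl","rb"))
T=lambda x,y,z:plane(t,(x+.5)/4.6-.5+180,(y+.5)/4.6-.5+130,z)
S=lambda x,y,z:plane(s,(x+.5)/4.2-.5+220,(y+.5)/4.2-.5+150,z)
def fit(P,J):
    P=np.array(P)[:,:2];J=np.array(J,float);a=P-P.mean(0);b=J-J.mean(0)
    yaw=np.arctan2((b[:,0]*a[:,1]-b[:,1]*a[:,0]).sum(),(b*a).sum())
    c,sn=np.cos(yaw),np.sin(yaw);Rm=np.array([[c,-sn],[sn,c]])
    o=P.mean(0)-Rm@J.mean(0);print("o",o.round(1),"yaw",yaw.round(4),"res",(P-o-J@Rm.T).round(1).tolist());return o,yaw
G=[(130,75),(130,-75),(-20,75),(-20,-75)]
fit([T(202,62,132),T(467,78,132),T(182,325,132),T(448,345,132)],G)
fit([T(175,502,10),T(450,525,10)],[(-120,85),(-120,-85)])
fit([S(293,42,132),S(552,68,132),S(263,225,132),S(550,255,132)],[(-20,75),(130,75),(-20,-75),(130,-75)])
fit([T(240,130,130),T(425,148,130),T(225,275,130),T(412,292,130)],[(90,50),(90,-50),(10,50),(10,-50)])
print("blk top front",T(272,555,48),T(340,558,48), S(70,188,48),S(57,235,48))
print("pad",T(328,203,116),S(413,166,116))
for n,p in dict(screw=[T(50,445,10),T(155,90,5)],tape=[T(520,420,68),T(670,432,20)]).items(): print(n,p)
E
python3 meas.py
```

```text
o [613.3  95.6] yaw -0.0807 res [[-0.8, -0.5], [0.2, 0.6], [0.7, -1.1], [-0.1, 1.0]]
o [614.9  95.8] yaw -0.0949 res [[-0.0, -0.4], [0.0, 0.4]]
o [613.5  95.5] yaw -0.0998 res [[0.5, -1.8], [-1.2, -2.5], [1.9, 1.8], [-1.2, 2.5]]
o [613.5  96.2] yaw -0.1058 res [[1.3, 2.0], [0.4, -2.0], [-0.7, 2.3], [-1.0, -2.3]]
blk top front [471.06953994 128.85773071  48.        ] [468.83183589  88.58405284  48.        ] [471.32161657 128.74201921  48.        ] [467.88296203  90.12158749  48.        ]
pad [670.01725389  90.26599701 116.        ] [669.09675235  87.89500075 116.        ]
screw [array([539.33919349, 268.25235116,  10.        ]), array([760.94646545, 204.14957489,   5.        ])]
tape [array([548.33309804, -18.38607588,  68.        ]), array([ 542.33324793, -111.59150988,   20.        ])]
```

Candidates for the blank, in top-view pixels:
- Short wooden bar in the jig channel (248,228).
- Long, larger timber (375,270).
- Blue bar (360,185), which is to be left alone.
- Brown brick (100,292), small block (107,172) and stick (484,82), none of which are in the jig.

I choose the bar in the channel. It is wooden and the smaller one, and the close crop shows it between the flared rails with its front at jig x about -144. The jig is at about (613.5, 95.6) with yaw about -0.092. The pad shows through the window at top-view pixel (251,174).

```bash
cat >> h.py <<'E'
YAW=-0.092;O=np.array([613.5,95.6])
def W(x,y,z):
    c,s=np.cos(YAW),np.sin(YAW);return [float(O[0]+c*x-s*y),float(O[1]+s*x+c*y),float(z)]
def J(p):
    c,s=np.cos(YAW),np.sin(YAW);a=np.array(p[:2])-O;return np.array([c*a[0]+s*a[1],-s*a[0]+c*a[1],p[2]]).round(1)
ORI=[np.pi,0,np.pi+YAW]
E
python3 - <<'E'
from h import *
from bench import robot
print(robot.inverse_kinematics(W(-185,0,240),ORI), robot.inverse_kinematics(W(52,0,95),ORI))
robot.move_gripper(0.0)
robot.move_ptp(W(-185,0,240),ORI)
robot.move_linear(W(-185,0,21),speed=150)
print(robot.current_t(),J(robot.current_tcp_pos()),robot.current_eef_rot(),robot.current_contact_force(),robot.current_gripper_width())
for n in ["side","top"]:
    d=robot.get_image(n); cv2.imwrite(f"pics/{n}1.png",cv2.resize(d["img"][120:290,170:370],None,fx=3.4,fy=3.4,interpolation=cv2.INTER_CUBIC))
E
```

```text
[ 0.00418145  0.04886275  1.73427282  0.          1.35845708 -1.47461488] [-0.0300947   0.5672905   1.37456254  0.          1.19973962 -1.50889102]
5.0583 [-1.844e+02  1.000e-01  2.160e+01] [3.14144748e+00 1.32526944e-03 3.04970556e+00] [ 0.30879046  0.08072759 -0.24341534] 0.002476094029614506
```

View pics/side1.png

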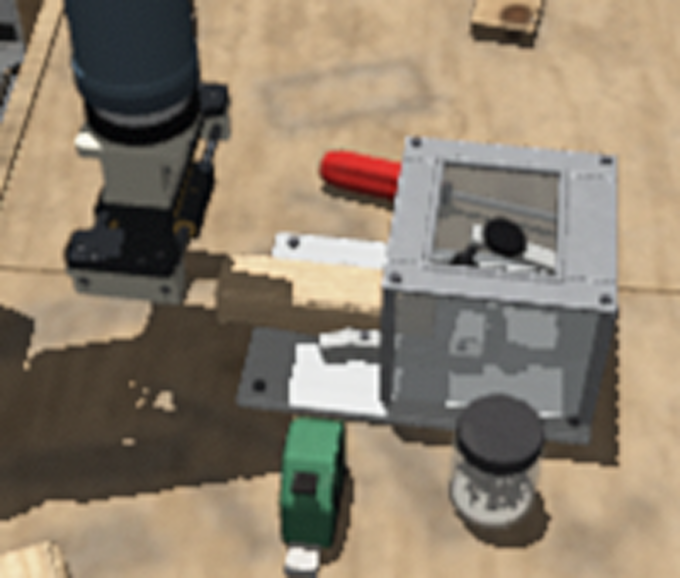

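The side view shows the gripper standing clear of the blank's front end. The fingertips are at about crop (205,295) and the blank's front face is at about (222,285). Next I push.

```bash
python3 - <<'E'
from h import *
from bench import robot
r=robot.move_linear(W(-105,0,21),speed=35,f_stop=15)
print(r,robot.current_t(),J(robot.current_tcp_pos()),robot.current_contact_force())
d=robot.get_image("side");pickle.dump(d,open("side2.pkl","wb")); cv2.imwrite("pics/side2.png",cv2.resize(d["img"][150:290,220:370],None,fx=4.2,fy=4.2,interpolation=cv2.INTER_CUBIC))
E
```

```text
True 6.9083 [-1.185e+02 -1.000e-01  2.030e+01] [0.60225592 0.08941885 0.41017245]
```

View pics/side2.png

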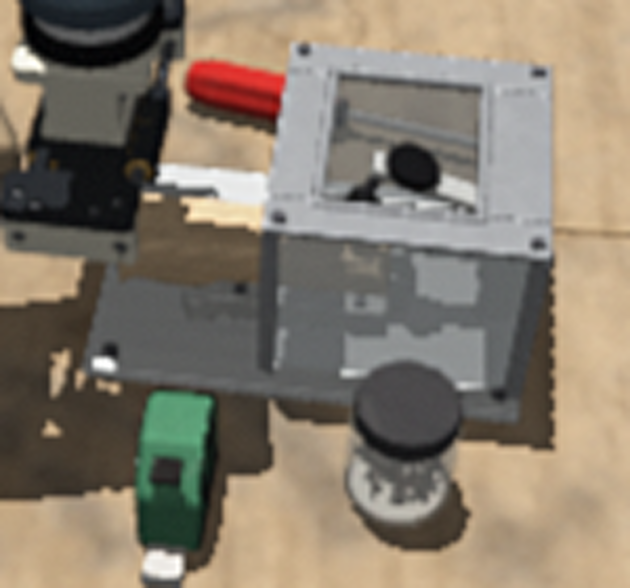

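```bash
python3 - <<'E'
from h import *
from bench import robot
r=robot.move_linear(W(-108,0,21),speed=20,f_stop=25)
print(r,robot.current_t(),J(robot.current_tcp_pos()),robot.current_contact_force())
robot.sleep(0.3); print(J(robot.current_tcp_pos()),robot.current_contact_force())
robot.move_linear(W(-160,0,21),speed=100)
robot.move_linear(W(-160,0,240),speed=200)
for n in ["side","top"]:
    d=robot.get_image(n);pickle.dump(d,open(n+"3.pkl","wb")); cv2.imwrite(f"pics/{n}3.png",cv2.resize(d["img"][130:270,220:370] if n=="side" else d["img"][130:260,180:340],None,fx=4.2,fy=4.2,interpolation=cv2.INTER_CUBIC))
print(robot.current_t())
E
```

```text
True 7.375 [-1.189e+02 -1.000e-01  1.960e+01] [-0.39189487  0.49344809 -0.15873128]
[-1.193e+02 -1.000e-01  1.930e+01] [ 0.3486974  -0.30983933  0.50708588]
9.575
```

View pics/side3.png

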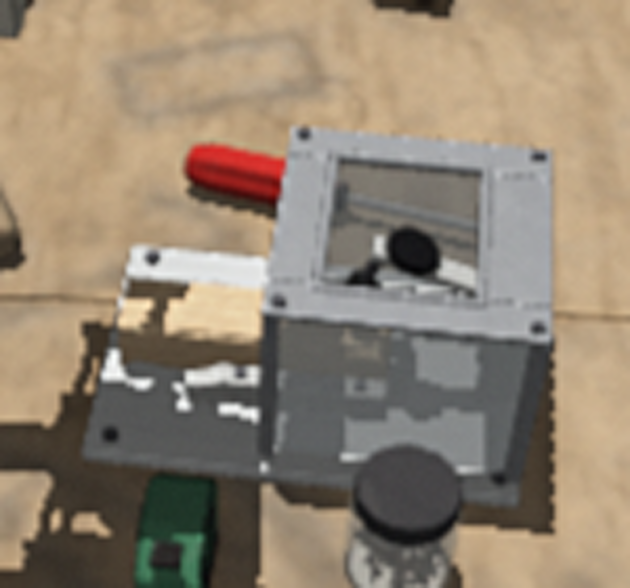

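View pics/top3.png

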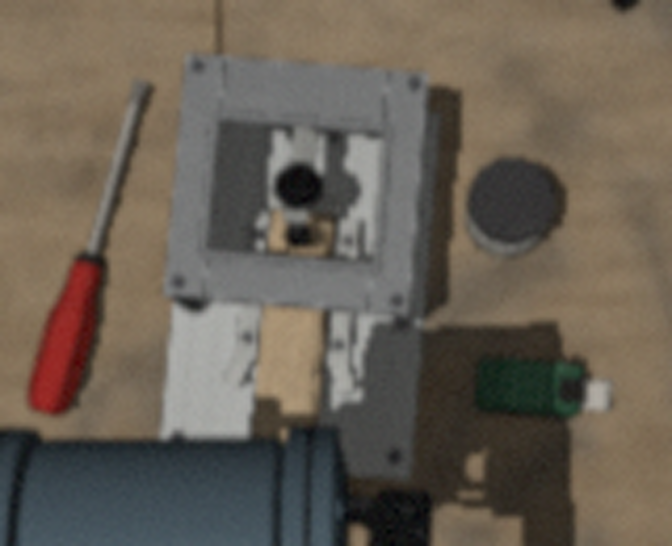

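```bash
python3 - <<'E'
from h import *
s=pickle.load(open("side3.pkl","rb"));s0=pickle.load(open("side0.pkl","rb"))
S=lambda d,x,y,z,v0:J(plane(d,(x+.5)/4.2-.5+220,(y+.5)/4.2-.5+v0,z))
print("now",S(s,129,280,48,130),S(s,117,325,48,130)," before",S(s0,70,188,48,150),S(s0,57,235,48,150))
print("plate corner fl/fr",S(s,130,245,10,130),S(s,85,455,10,130))
cv2.imwrite("pics/side3c.png",cv2.resize(s["img"][185:235,235:295],None,fx=10,fy=10,interpolation=cv2.INTER_CUBIC))
t=pickle.load(open("top3.pkl","rb"))
print("top pad",J(plane(t,(299+.5)/4.2-.5+180,(185+.5)/4.2-.5+130,116)))
E
```

```text
now [-108.4   18.2   48. ] [-109.   -18.7   48. ]  before [-144.6   19.9   48. ] [-144.5  -18.8   48. ]
plate corner fl/fr [-121.2   85.5   10. ] [-117.   -86.4   10. ]
top pad [ 56.9   0.2 116. ]
```

View pics/side3c.png

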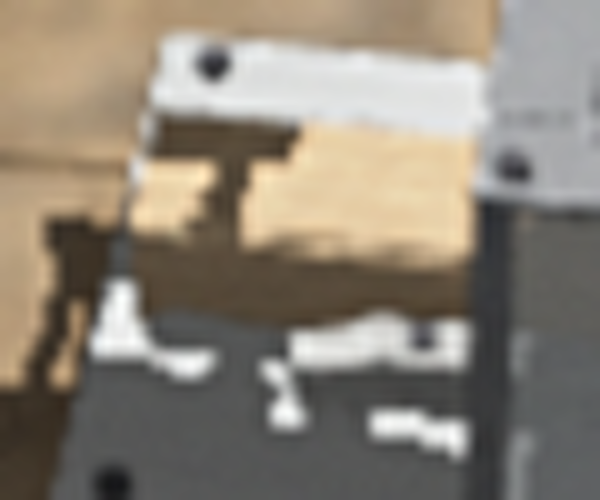

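The side view puts the blank's front edge at jig x about -109 (home is -110). Both pushes also stopped hard at the same place, so it is home, and the lever is still raised. Next I press the lever.

```bash
python3 - <<'E'
from h import *
from bench import robot
robot.move_linear(W(52,0,240),speed=200)
print(J(robot.current_tcp_pos()),robot.current_gripper_width())
robot.move_linear(W(52,0,124),speed=100)
print(J(robot.current_tcp_pos()),robot.current_contact_force())
r=robot.move_linear(W(51,0,88),speed=25,f_stop=25)
print(r,robot.current_t(),J(robot.current_tcp_pos()),robot.current_contact_force())
E
```

```text
[5.140e+01 1.000e-01 2.399e+02] 0.007756631292835331
[ 52.6   0.  124.9] [ 0.70728747 -0.74477635 -0.16793884]
True 13.1667 [50.7 -0.  96. ] [-0.30060219 -0.08958784  5.31532724]
```

```bash
python3 - <<'E'
from h import *
from bench import robot
r=robot.move_linear(W(50.5,0,86),speed=20,f_stop=35)
print(r,J(robot.current_tcp_pos()),robot.current_contact_force())
robot.sleep(0.2); print(J(robot.current_tcp_pos()),robot.current_contact_force())
robot.move_linear(W(51,0,240),speed=120)
robot.move_linear(W(-200,0,260),speed=220)
print(robot.current_t(),robot.current_contact_force())
for n in ["side","top"]:
    d=robot.get_image(n);pickle.dump(d,open(n+"4.pkl","wb")); cv2.imwrite(f"pics/{n}4.png",cv2.resize(d["img"][150:290,220:370] if n=="side" else d["img"][130:260,180:340],None,fx=4.2,fy=4.2,interpolation=cv2.INTER_CUBIC))
E
```

```text
True [50.7 -0.  95.9] [-1.92818846  0.85535064  6.53264673]
[50.7  0.  96. ] [-1.68297859 -1.39659359  4.90545089]
16.35 [0.91685471 0.21185834 0.24784474]
```

View pics/side4.png

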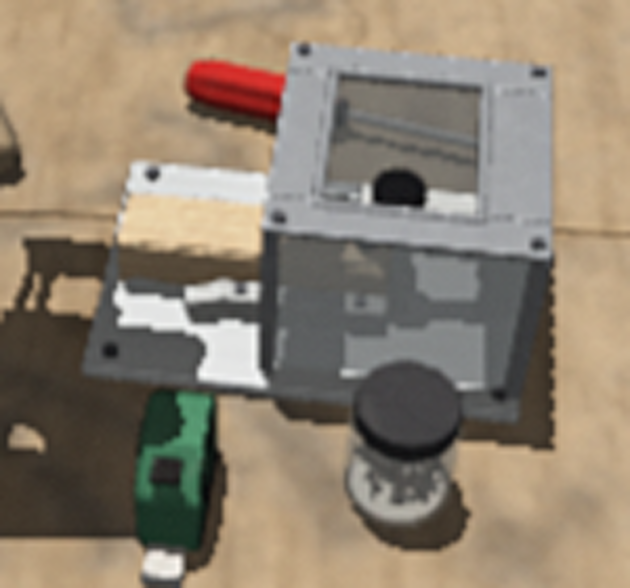

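View pics/top4.png

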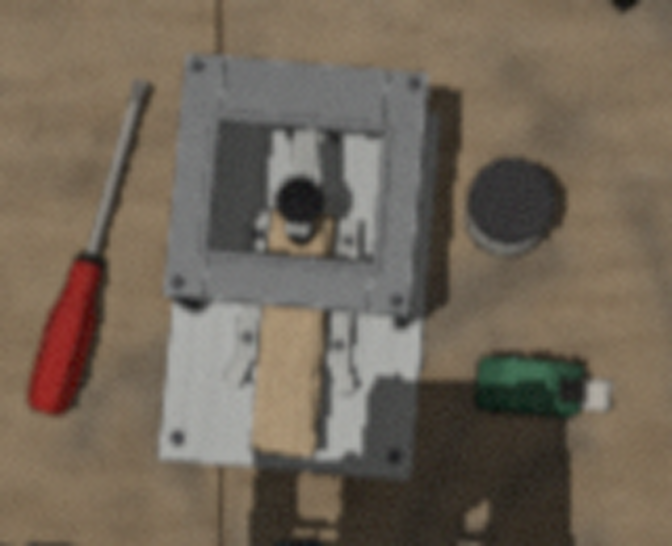

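```bash
python3 - <<'E'
from h import *
s=pickle.load(open("side4.pkl","rb"));t=pickle.load(open("top4.pkl","rb"))
a,r=ray(s,399.5/4.2-.5+220,189.5/4.2-.5+150);b,q=ray(t,299.5/4.2-.5+180,201.5/4.2-.5+130)
k=np.linalg.lstsq(np.c_[r,-q],b-a,rcond=None)[0];print(J((a+r*k[0]+b+q*k[1])/2))
print("block front",J(plane(t,253/4.2-.4+180,449/4.2-.4+130,48)),J(plane(t,313/4.2-.4+180,457/4.2-.4+130,48)))
from bench import robot
robot.hand_in(); print(robot.current_t())
E
```

```text
[50.2  0.9 93.7]
block front [-107.4   20.3   48. ] [-109.4  -19.1   48. ]
the job is handed in; nothing more can be done
the job is handed in; nothing more can be done
```

I pushed the blank home against the stop, pressed the clamp lever down through the window with the fingers closed, withdrew, and handed the job in. The last clock reading, just before the final pictures, was about 16.4 s of the 45 s allowed. The hand-in itself gives no verdict.

- **Blank:** two pushes (15 N and 25 N limits) stopped within 1 mm of each other. The pictures put its front edge at jig x about -107 to -109, against -110 when home, which is within the 2 mm calibration plus my pixel reading. It lies straight and flat.
- **Lever:** two presses (25 N and 35 N limits) both ended at 96 mm by the TCP. Triangulation after withdrawal put the pad at jig x 50, height 94 mm, against an expected 95 mm fully down. The two heights differ by 2 mm, within the camera calibration. I could not read the lever angle directly.
- **Surroundings:** by eye, the screwdriver, tape measure and jar look unmoved in the before and after pictures. I saw no sign of touching the guard, and the force reading was near zero at the points checked before entering the window and after withdrawing. No check failed.

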